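# Draw the plain-handled burnisher from its sleeve

### The arm

A 7-joint arm with a two-finger parallel gripper is mounted at the origin on the work surface. World frame = base frame: x ahead of the robot, y to its left, z up, the work surface at z = 0. Lengths are in mm, angles in rad, forces in N, time in s.
With the tool pointing down it reaches from about 400 to 875 mm from the base axis. Payload 4.4 kg.
Tool frame: the origin (TCP) lies on the centre line of the jaws, within the pads' length; the fingertips stand 19 mm ahead of it and the grasp point (between the pads) is the TCP; z points along the fingers, y is the direction in which the jaws open and shut (so a half turn about z gives the same grasp; the last joint's range is limited). The gripper opens to 85 mm and grips with 20 to 120 N. Pads are 22 mm wide; open, the fingers measure 114 mm over their backs; the gripper's body (76 mm by 85 mm) begins 54 mm behind the grasp point. The pads swing forward as they close: fully open they stand 13 mm farther back than shut.
Start: joints at [1.14, 0.628, 0.038, 1.517, -0.027, 0.996, -0.02], TCP at [231.923, -607.231, 250.313] pointing down, gripper open.
Joint ranges: [-3.06, 3.06], [-0.37, 2.12], [-1.25, 1.32], [0.18, 2.47], [-1.1, 4.24], [0.23, 1.98], [-2.94, 2.94]. Speed limits (rad/s): [2.57, 2.57, 3.14, 3.14, 3.14, 3.14, 3.14].

### API

Orientations are given as a unit quaternion [w, x, y, z].
In Python, from bench import status, cams, workorder gives the robot as it stands. The module is installed in compiled form; this text tells all that it offers.
- The arm moves only by the tool drive_tool, never from a script. Its argument "steps" is a list that holds one entry, the list of rows, each a list of 4 numbers: the shift along the world's x, y, z in mm, then the turn about the world's z in rad. In form: [[[tx, ty, tz, spin], ...]]. A call has 1 to 20 rows; each row is the pose to reach, as a shift and turn from the pose commanded when the call began; what a row does not reach only later rows make up. A row lasts 1/8 s, in which the tool goes at most 62.5 mm and 10.7 degrees, less where a joint would pass 70% of its speed; a pose out of reach is approached as far as the arm can. A call with a gripper value outside its range is refused whole. "grip" is the closure, from 0 (fully open) to 1 (shut), set as the call begins (left out, the last holds). The fingers move at their own pace and stop on an object; the grip force is fixed at half the most. Time passes only in rows, so rows that repeat a pose let the fingers close. It gives the time, the measured TCP pose, the force and the opening at its end, in the units of the state.
- status.sense(): the state, without advancing time (a new reading comes with each control period).
- cams.get_image(name): name is "scene" or "top" or "wrist"; returns (picture, depth): 420x560x3 uint8, red, green, blue; 420x560 float32, mm along the optical axis (not along the pixel's ray), 0 where there is no reading.
- cams.camera_info(name): a dict with "K" (3x3 intrinsics, pixels), "camera_from_world" (4x4, takes a point from world to camera coordinates); the wrist camera has in their place "tool_from_camera" (4x4, takes a point from camera to tool coordinates, whose origin is the TCP and whose axes are the flange's). Camera axes: x right, y down, z forward; pixel columns grow to the right and rows downward; lengths in mm; the calibration is good to about 2 mm. A picture is of the moment at which its call begins: read the wrist's pose just before it. camera_info takes no time and is no camera call.
- workorder.close_job(): hands the job in, once; it reports no verdict.
The state is a dict: "time": time; "joint_positions": joint angles; "joint_velocities": joint speeds; "joint_efforts": joint torques, N m; "eef_pos": TCP position; "tool_rot": TCP orientation; "wrist_force": force on the tool from outside, world axes, zero at the start; "torque": the same for the moment, N m; "gripper_width": opening from 0.0 (shut) to 1.0 (fully open).
Only numpy, scipy, OpenCV 4.12 (cv2) and the standard library are available. Lean on these libraries where they do the work, as an engineer would, in place of code of your own. Each camera call takes 0.05 s, during which the arm holds its last target.

### The job

Two steel burnishers stand in close-fitting brass sleeves on the holder. Take the one with the plain straight wooden handle, not the one ending in a ball, draw it straight up out of its sleeve without lifting, tipping or dragging the holder, and leave the other one in its sleeve. Then lower it steel end first into the empty tool pot, keep hold of it until the steel end is almost on the pot's bottom, and let go so that it stays standing in the upright pot.

Things in the scene. Friction and masses are not known exactly. Their poses are not given: they have to be found in the camera images.
- plain_burnisher: The one to move. Round rod tool, 135 mm long, about 130 g, upright in one sleeve. From the foot up: steel shaft 14 mm dia, 75 mm long; then a plain straight round wooden handle 26 mm dia, flat-topped, from 75 to 135 mm (brass and dark red bands low on it), its underside resting on the sleeve's top edge. Origin: centre of the foot; z along the rod, up; yaw means nothing. Grip it about 108 mm above the origin.
- ball_burnisher: The other burnisher, to stay in the other sleeve: same shaft, but a short 26 mm handle ending in a wooden ball 38 mm dia, top 122 mm above the origin (139 mm above the bench). Origin: centre of the foot of the shaft; z along the rod, up.
- holder: Dark steel plate 70 x 180 x 15 mm, 1.5 kg, loose on the bench. On it two upright brass sleeves, 26 mm outside, bore 15.6 mm, 77 mm long, at y = +50 and -50 mm, tops 92 mm above the bench; either may hold the plain burnisher. A seated foot is 17 mm above the bench. Origin: centre of the plate's underside; y along the row of sleeves, x across it, z up.
- pot: Tool pot: empty white round straight-sided stoneware pot, open on top, 72 mm outside, 64 mm inside diameter, 80 mm high, floor 6 mm thick, 0.7 kg, loose on the bench. Origin: centre of its underside; z up. A burnisher let go in it may lean on the rim.

How it is judged (in metres and radians):
On the way, in this order (a step that is already met when the one before it is completed fails the run):
1. the plain burnisher is held with its foot just above its sleeve, upright within 10 degrees and over the row of sleeves within 25 mm (z of plain_burnisher in the frame of holder above 0.094 m and x of plain_burnisher in the frame of holder between -0.025 and 0.025 m and angle between plain_burnisher's own z axis and vertical below 0.175 rad and contact force between the fingers and plain_burnisher above 0.5 N), for 0.04 s.
2. still held, its foot is inside the pot, less than 30 mm above the pot's floor (horizontal distance between plain_burnisher and pot below 0.032 m and z of plain_burnisher in the frame of pot below 0.036 m and contact force between the fingers and plain_burnisher above 0.5 N), for 0.1 s.
At the end, for the whole second after the job is handed in: The plain burnisher rests released in the pot, steel end down: foot within 35 mm of the pot's axis, under 20 mm above its underside, leaning under 45 degrees; pot upright within 10 degrees; ball burnisher still in its sleeve (foot under 30 mm above the holder's underside); holder flat (horizontal distance between plain_burnisher and pot below 0.035 m and z of plain_burnisher in the frame of pot below 0.02 m and angle between plain_burnisher's own z axis and vertical below 0.8 rad and linear speed of plain_burnisher below 0.03 m/s and angle between pot's own z axis and vertical below 0.17 rad and contact force between the fingers and plain_burnisher below 0.1 N and z of ball_burnisher in the frame of holder below 0.03 m and horizontal distance between ball_burnisher and holder below 0.065 m and angle between holder's own z axis and vertical below 0.1 rad); the robot touches nothing.
It fails at once if the holder is dragged more than 30 mm, lifted more than 12 mm or tipped more than 10 degrees (distance of holder from where it was at the start of the episode above 0.03 m or height (world z) of holder above 0.012 m or angle between holder's own z axis and vertical above 0.175 rad).
It fails at once if the ball burnisher is drawn up more than 20 mm (z of ball_burnisher in the frame of holder above 0.037 m).
It also fails if it takes over 48 s, if anything falls off the work surface, if the arm or the gripper's body presses on something with over 40 N, if the wrist force passes 120 N, or if a joint passes its speed limit or range.

## Working session

There is one attempt and no reset: what is moved stays moved. The work goes in short steps, Python scripts to look and compute and a tool call to move; the robot and the scene stay as the last step left them, time stands still between calls to the robot, and variables do not carry over. Pictures are saved under pics/ and viewed, and the job is handed in when it is done.

Besides the shell and the picture viewer there is one more tool, called after "Request:" as name(argument=value, ...), one argument or row to a line, values as JSON. drive_tool: Moves the arm, as the interface text tells. Its arguments: {"type":"object","properties":{"steps":{"type":"array"},"grip":{"type":"number"}},"required":["steps"]}

```bash
mkdir -p pics
python3 - <<'E'
from bench import status,cams
import cv2,numpy as np
s=status.sense();print(s)
for n in ["scene","top"]:
    p,d=cams.get_image(n);cv2.imwrite(f"pics/{n}0.png",p[:,:,::-1]);np.savez(f"pics/{n}0.npz",p=p,d=d)
    print(n,cams.camera_info(n))
E
```

```text
{'time': 0.0, 'joint_positions': array([ 1.14019266,  0.62932164,  0.03842715,  1.51835496, -0.02702934,
        0.99631187, -0.02002204]), 'joint_velocities': array([-4.95289902e-04,  2.17582229e-05, -3.97678449e-05,  5.87367395e-04,
       -3.56076716e-04,  3.69926700e-04, -6.16626840e-04]), 'joint_efforts': array([ 6.64073086e-04, -5.63387024e+01,  1.22672796e+00, -1.93443489e+01,
        1.11374364e-02,  1.03176810e-02, -1.84004040e-05]), 'eef_pos': array([ 231.73253028, -606.66297032,  249.408819  ]), 'tool_rot': array([-9.24704358e-04,  9.83412756e-01,  1.81379349e-01, -1.65523750e-04]), 'wrist_force': array([-0.833985  , -0.78977103,  0.07772804]), 'torque': array([ 0.0163393 ,  0.02886192, -0.00705291]), 'gripper_width': 1.0007600679152713}
scene {'K': array([[406.62403238,   0.        , 277.49262332],
       [  0.        , 406.62403238, 203.95663817],
       [  0.        ,   0.        ,   1.        ]]), 'camera_from_world': array([[ 7.92666001e-02,  9.96776384e-01, -1.23954215e-02,
        -2.94578735e+01],
       [ 5.37929529e-01, -5.32398235e-02, -8.41306926e-01,
        -2.39188932e+02],
       [-8.39254805e-01,  6.00196764e-02, -5.40415590e-01,
         1.30951087e+03],
       [ 0.00000000e+00,  0.00000000e+00,  0.00000000e+00,
         1.00000000e+00]])}
top {'K': array([[417.78921711,   0.        , 276.06145932],
       [  0.        , 417.78921711, 207.69026835],
       [  0.        ,   0.        ,   1.        ]]), 'camera_from_world': array([[-2.10348377e-02, -9.99756079e-01, -6.73187776e-03,
         1.95874113e+01],
       [-9.93050697e-01,  2.16726538e-02, -1.15674586e-01,
         5.33194748e+02],
       [ 1.15792268e-01,  4.25189976e-03, -9.93264352e-01,
         8.16980146e+02],
       [ 0.00000000e+00,  0.00000000e+00,  0.00000000e+00,
         1.00000000e+00]])}
```

View pics/scene0.png

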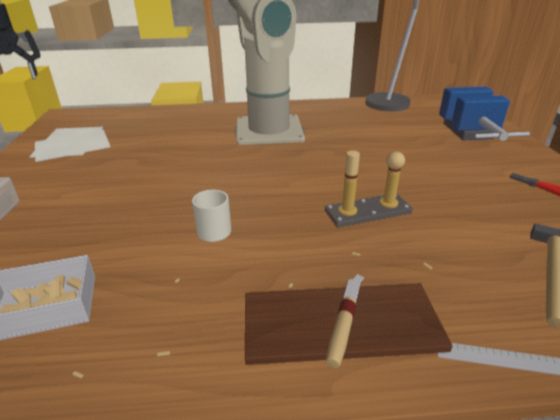

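View pics/top0.png

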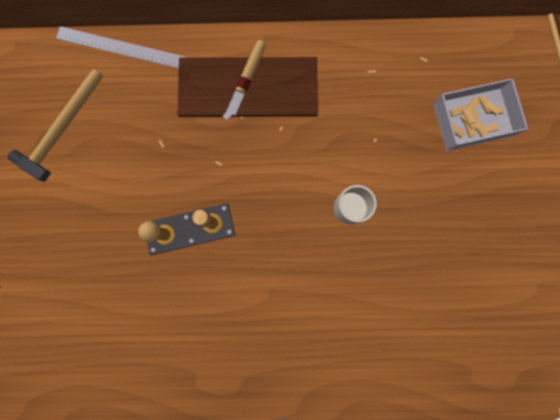

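The plain handle's flat top is at about (201,217) in the top view and (352,158) in scene. The ball is at (149,231) and (396,160). The pot is at (355,205) and (212,215).

```bash
cat > h.py <<'E'
import numpy as np
from bench import cams
def ray(n,u,v):
    c=cams.camera_info(n);T=np.linalg.inv(c["camera_from_world"]);d=np.linalg.inv(c["K"])@[u,v,1]
    return T[:3,3],T[:3,:3]@d
def onz(n,u,v,z):
    o,d=ray(n,u,v);return o+d*(z-o[2])/d[2]
def cloud(n,d):
    c=cams.camera_info(n);T=np.linalg.inv(c["camera_from_world"]);K=c["K"]
    v,u=np.indices(d.shape);P=np.stack([(u-K[0,2])/K[0,0]*d,(v-K[1,2])/K[1,1]*d,d],-1)
    W=P@T[:3,:3].T+T[:3,3];W[d<=0]=np.nan;return W
def proj(n,p):
    c=cams.camera_info(n);q=c["camera_from_world"]@np.r_[p,1];q=c["K"]@q[:3];return q[:2]/q[2]
E
python3 - <<'E'
import numpy as np,cv2
from h import *
a=np.load("pics/top0.npz");W=cloud("top",a["d"])
def comp(m):
    n,l,s,c=cv2.connectedComponentsWithStats(m.astype(np.uint8));
    return [(s[i].tolist(),c[i],np.nanmedian(W[l==i],0).round(1)) for i in range(1,n) if s[i,4]>15]
z=W[...,2]
roi=np.zeros(z.shape,bool);roi[190:260,130:245]=1
for t in comp((z>142)&roi):print("plain top",t,onz("top",*t[1],152))
for t in comp((z>110)&(z<142)&roi):print("mid",t)
roi=np.zeros(z.shape,bool);roi[170:240,320:390]=1
m=(z>72)&(z<90)&roi
for t in comp(m):print("rim",t)
p=W[m][:,:2];A=np.c_[2*p,np.ones(len(p))];s=np.linalg.lstsq(A,(p**2).sum(1),rcond=None)[0];print("circ",s[:2],np.sqrt(s[2]+s[0]**2+s[1]**2), np.median(W[m][:,2]))
# plate
roi=np.zeros(z.shape,bool);roi[195:260,135:245]=1
m=(z>9)&(z<20)&roi
c=cv2.findContours(m.astype(np.uint8),cv2.RETR_EXTERNAL,cv2.CHAIN_APPROX_NONE)[0];c=max(c,key=cv2.contourArea)
q=np.array([onz("top",*k[0],15)[:2] for k in c],np.float32);print("plate",cv2.minAreaRect(q))
im=cv2.resize(a["p"][180:265,130:390,::-1],None,fx=3,fy=3,interpolation=cv2.INTER_CUBIC);cv2.imwrite("pics/zoom.png",im)
b=np.load("pics/scene0.npz");Ws=cloud("scene",b["d"]);
for u,v in [(352,157),(352,165),(396,160),(349,195),(392,190)]:print(u,v,Ws[v,u].round(1))
im=cv2.resize(b["p"][140:250,180:430,::-1],None,fx=3,fy=3,interpolation=cv2.INTER_CUBIC);cv2.imwrite("pics/zooms.png",im)
E
```

```text
plain top ([193, 210, 16, 15, 178], array([200.35393258, 216.76966292]), array([506.2, 140. , 151.1])) [506.39094287 139.36562488 152.        ]
mid ([202, 213, 10, 13, 47], array([207.57446809, 220.27659574]), array([501.2, 129.6, 125.6]))
mid ([139, 221, 22, 21, 358], array([149.3547486 , 230.92178771]), array([484.8, 233.3, 132. ]))
rim ([339, 185, 38, 37, 279], array([357.66308244, 202.83512545]), array([ 534.2, -148.7,   78.6]))
circ [ 533.44683947 -148.0847419 ] 33.732384804736824 78.57152606991758
plate ((496.2173156738281, 188.0382537841797), (69.97388458251953, 179.4114227294922), 12.124530792236328)
352 157 [519.2 137.4 149. ]
352 165 [519.5 138.9 131.4]
396 160 [503.3 234.2 129.5]
349 195 [518.6 139.   60.8]
392 190 [499.  237.8  55.4]
```

View pics/zoom.png

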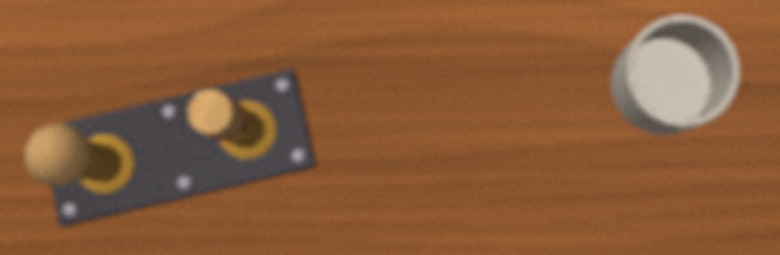

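View pics/zooms.png

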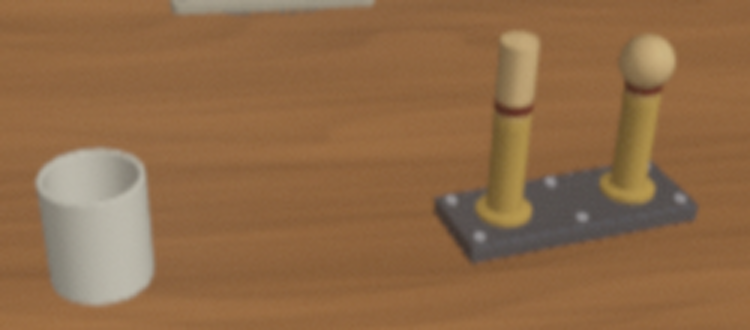

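The plain burnisher is at about (506.5, 139.3), which the plate fit confirms. The pot is at (533.4, -148). I'll put the jaws across the row, which needs a spin of +1.417.

Request:
drive_tool(
  steps=[
    [[33,31,0,0.07],[66,62,0,0.14],[99,93,0,0.21],[132,124,0,0.28],[165,155,0,0.35],[198,186,0,0.42],[231,217,0,0.5],[264,248,0,0.57],[297,279,0,0.64],[328,310,0,0.71],[323,354,0,0.78],[318,398,0,0.85],[312,442,0,0.92],[307,486,0,0.99],[302,530,0,1.06],[296,574,0,1.13],[291,618,0,1.2],[285,662,0,1.28],[280,706,0,1.35],[274.5,746.5,0,1.417]],
  ],
  grip=0,
)

```text
time: 2.6
eef_pos: [505.9, 140.8, 250.1]
tool_rot: [-0.0, 0.628, 0.778, -0.0]
wrist_force: [-0.2, -0.4, 0.2]
gripper_width: 1.001
```

Request:
drive_tool(
  steps=[
    [[0,0,0,0],[0,0,0,0],[0,0,0,0],[0,0,0,0]],
  ],
)

```text
time: 3.1
eef_pos: [506.6, 138.1, 250.2]
tool_rot: [0.0, 0.63, 0.777, -0.0]
wrist_force: [-0.6, 0.2, 0.3]
gripper_width: 1.0
```

Run:
```python
from bench import status,cams
import cv2,numpy as np
from h import *
from scipy.spatial.transform import Rotation as R
s=status.sense();print(s["time"],s["eef_pos"],s["tool_rot"],s["joint_positions"],s["wrist_force"])
p,d=cams.get_image("wrist");cv2.imwrite("pics/w1.png",p[:,:,::-1])
c=cams.camera_info("wrist");print(c)
q=s["tool_rot"];Rm=R.from_quat([q[1],q[2],q[3],q[0]]).as_matrix();print("tool y",Rm[:,1],"z",Rm[:,2])
T=np.eye(4);T[:3,:3]=Rm;T[:3,3]=s["eef_pos"];M=T@c["tool_from_camera"];K=c["K"]
v,u=np.indices(d.shape);P=np.stack([(u-K[0,2])/K[0,0]*d,(v-K[1,2])/K[1,1]*d,d],-1)
W=P@M[:3,:3].T+M[:3,3];W[d<=0]=np.nan
z=W[...,2];m=((z>145)&(z<160)).astype(np.uint8)
n,l,st,ce=cv2.connectedComponentsWithStats(m)
for i in range(1,n):
    if st[i,4]>100:
        print(st[i],ce[i],np.nanmedian(W[l==i],0)); r=M[:3,:3]@np.linalg.inv(K)@[*ce[i],1]; print("ray z152",M[:3,3]+r*(152-M[2,3])/r[2])
```

```text
3.1 [506.62345825 138.06790826 250.24098456] [ 1.06107001e-04  6.29527223e-01  7.76978388e-01 -2.22329741e-04] [-0.05292207  0.47173613 -0.38604319  1.85663686  0.22890351  0.85686168
 -0.34282719] [-0.59579413  0.17365837  0.34828385]
{'K': array([[320.58196769,   0.        , 282.07816677],
       [  0.        , 320.58196769, 209.92089431],
       [  0.        ,   0.        ,   1.        ]]), 'tool_from_camera': array([[-6.51623029e-04, -9.52359656e-01, -3.04976491e-01,
         7.59840450e+01],
       [ 9.99999729e-01, -7.24807846e-04,  1.26747141e-04,
        -8.12494272e-01],
       [-3.41758218e-04, -3.04976326e-01,  9.52359871e-01,
        -1.23203458e+02],
       [ 0.00000000e+00,  0.00000000e+00,  0.00000000e+00,
         1.00000000e+00]])}
tool y [ 9.78258140e-01  2.07390852e-01 -2.11896316e-04] z [-1.15039556e-04 -4.79085299e-04 -9.99999879e-01]
[266 196  35  36 966] [283.08074534 213.33436853] [506.06162261 140.30979811 151.40390028]
ray z152 [506.0477885 140.417486  152.       ]
```

View pics/w1.png

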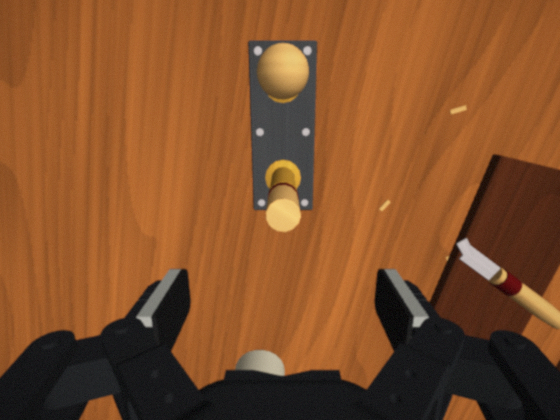

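The wrist view shows the plain top at (283,213), which puts it at (506.0, 140.4). That agrees with the top camera to about 1 mm. The ball is at (283,72), well clear of the jaws, so I'll descend.

Request:
drive_tool(
  steps=[
    [[0,0.5,-20,0],[0,0.5,-40,0],[0,0.5,-55,0],[0,0.5,-65,0],[0,0.5,-75,0],[0,0.5,-83,0],[0,0.5,-91,0],[0,0.5,-99,0],[0,0.5,-107,0],[0,0.5,-115,0],[0,0.5,-121,0],[0,0.5,-125,0],[0,0.5,-125,0],[0,0.5,-125,0],[0,0.5,-125,0],[0,0.5,-125,0]],
  ],
)

```text
time: 5.15
eef_pos: [506.5, 139.8, 125.5]
tool_rot: [0.0, 0.629, 0.778, 0.0]
wrist_force: [-0.1, -0.6, 0.0]
gripper_width: 1.0
```

Run:
```python
from bench import status,cams
import cv2
for i in range(3):
    s=status.sense();print(s["time"],s["eef_pos"],s["wrist_force"])
    p,d=cams.get_image(["wrist","scene","top"][i]);cv2.imwrite(f"pics/g{i}.png",p[:,:,::-1])
```

```text
5.15 [506.52042637 139.7950883  125.48061992] [-0.07257217 -0.6029815   0.01539591]
5.2 [506.48352815 139.77161983 125.45153891] [0.28685686 0.04554483 0.32875251]
5.25 [506.47817894 139.76688243 125.42989995] [-0.62556735  0.18052511  0.14128366]
```

View pics/g0.png

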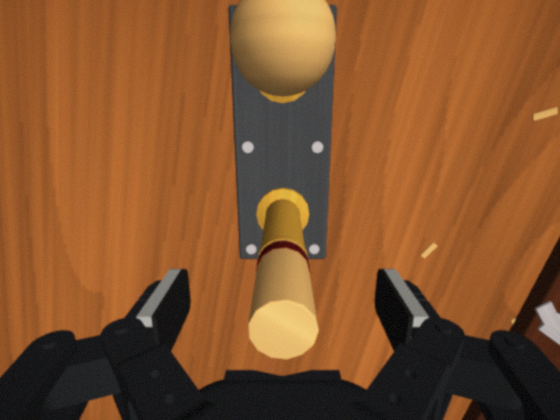

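The handle top at (283,328) is midway between the pads at about x 165 and 400, so I'll close the jaws.

Request:
drive_tool(
  steps=[
    [[0,0,0,0],[0,0,0,0],[0,0,0,0],[0,0,0,0],[0,0,0,0],[0,0,0,0],[0,0,0,0],[0,0,0,0],[0,0,0,0],[0,0,0,0]],
  ],
  grip=1,
)

```text
time: 6.55
eef_pos: [506.5, 139.8, 125.5]
tool_rot: [0.0, 0.629, 0.778, 0.0]
wrist_force: [-1.3, 0.1, 4.2]
gripper_width: 0.292
```

Request:
drive_tool(
  steps=[
    [[0,0,2,0],[0,0,4,0],[0,0,6,0],[0,0,8,0],[0,0,10,0],[0,0,10,0]],
  ],
)

```text
time: 7.3
eef_pos: [506.5, 139.8, 135.5]
tool_rot: [0.0, 0.629, 0.778, 0.0]
wrist_force: [0.1, -0.7, -1.5]
gripper_width: 0.293
```

Run:
```python
from bench import status,cams
import cv2
for i in range(2):
    s=status.sense();print(s["time"],s["eef_pos"],s["wrist_force"],s["torque"],s["gripper_width"])
    p,d=cams.get_image(["wrist","scene"][i]);
    if i:p=cv2.resize(p[60:230,240:450],None,fx=3,fy=3)
    cv2.imwrite(f"pics/l{i}.png",p[:,:,::-1])
```

```text
7.3 [506.54668389 139.79026813 135.4806717 ] [ 0.07008335 -0.69557238 -1.46533012] [-0.04920765  0.00693091  0.02913842] 0.29338206375016956
7.35 [506.46938708 139.76575312 135.38861979] [-0.11867351  0.36401089 -1.41595146] [ 0.04016625 -0.02314581  0.01271445] 0.28965688251874483
```

View pics/l1.png

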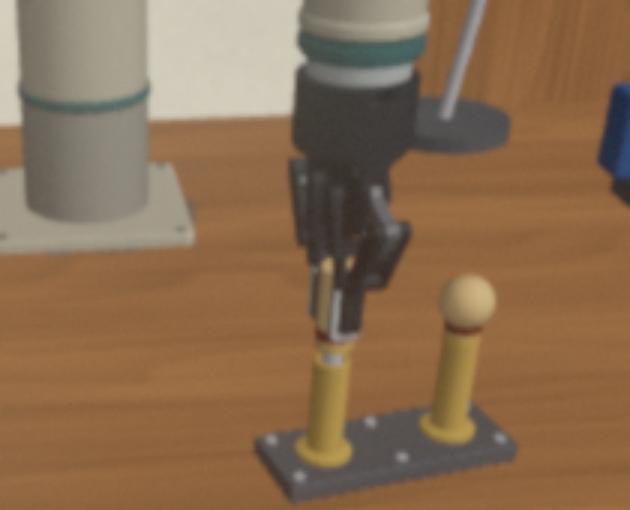

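The wrist force of -1.4 N matches the tool's weight alone, and steel shows above the sleeve while the plate stays flat. I'll keep lifting.

Request:
drive_tool(
  steps=[
    [[0,0,6,0],[0,0,12,0],[0,0,18,0],[0,0,24,0],[0,0,30,0],[0,0,36,0],[0,0,42,0],[0,0,48,0],[0,0,54,0],[0,0,60,0],[0,0,66,0],[0,0,72,0],[0,0,78,0],[0,0,84,0],[0,0,90,0],[0,0,96,0],[0,0,102,0],[0,0,105,0],[0,0,105,0],[0,0,105,0]],
  ],
)

```text
time: 9.9
eef_pos: [506.3, 139.7, 240.2]
tool_rot: [-0.0, 0.629, 0.778, -0.0]
wrist_force: [0.1, 0.2, -1.9]
gripper_width: 0.289
```

Run:
```python
from bench import status,cams
import cv2
from h import *
s=status.sense();print(s["time"],s["eef_pos"],s["wrist_force"],s["gripper_width"])
p,d=cams.get_image("scene");W=cloud("scene",d)
cv2.imwrite("pics/up_s.png",p[:,:,::-1])
# shaft points
m=(abs(W[...,0]-500)<40)&(abs(W[...,1]-140)<40)&(W[...,2]>110)&(W[...,2]<200)
for z in range(115,200,12):
    k=m&(abs(W[...,2]-z)<6)
    if k.sum():print(z,np.median(W[k],0).round(1),k.sum())
p,d=cams.get_image("top");cv2.imwrite("pics/up_t.png",p[:,:,::-1])
```

```text
9.9 [506.30582548 139.70754441 240.15150622] [ 0.08423349  0.23126448 -1.86812343] 0.28937100691987505
139 [511.9 139.5 139. ] 35
151 [511.9 140.2 151. ] 42
163 [511.9 139.5 162.9] 35
175 [511.4 139.3 174.7] 45
187 [512.  139.6 187.2] 40
199 [510.9 139.7 196.8] 28
```

View pics/up_s.png

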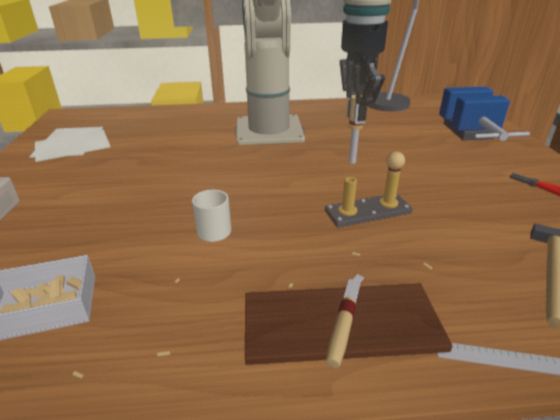

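Drawn clear and upright: the shaft runs from (355,163) up to the gripper, its x and y constant with height. The holder and ball look unmoved. Next I'll move over the pot.

Request:
drive_tool(
  steps=[
    [[1,-8,0,0],[3,-24,0,0],[5,-42,0,0],[7,-62,0,0],[9,-82,0,0],[10,-102,0,0],[12,-122,0,0],[14,-142,0,0],[16,-162,0,0],[18,-182,0,0],[20,-202,0,0],[22,-222,0,0],[24,-242,0,0],[25,-258,0,0],[26,-272,0,0],[27,-282,0,0],[27,-288,0,0],[27,-288,0,0],[27,-288,0,0],[27,-288,0,0]],
  ],
)

```text
time: 12.5
eef_pos: [533.5, -147.6, 240.4]
tool_rot: [-0.0, 0.628, 0.778, 0.0]
wrist_force: [0.6, 0.3, -0.8]
gripper_width: 0.296
```

Run:
```python
from bench import status,cams
import cv2
from h import *
s=status.sense();print(s["time"],s["eef_pos"],s["wrist_force"],s["gripper_width"])
p,d=cams.get_image("scene");W=cloud("scene",d)
cv2.imwrite("pics/ov_s.png",cv2.resize(p[60:260,110:310,::-1],None,fx=3,fy=3))
c=(533,-148)
m=(abs(W[...,0]-c[0])<45)&(abs(W[...,1]-c[1])<45)
for z in range(135,220,12):
    k=m&(abs(W[...,2]-z)<6)
    if k.sum():print(z,np.median(W[k],0).round(1),k.sum())
k=m&(W[...,2]>15)&(W[...,2]<70)&(W[...,0]>530)
P=W[k][:,:2];A=np.c_[2*P,np.ones(len(P))];q=np.linalg.lstsq(A,(P**2).sum(1),rcond=None)[0];print("pot circ",q[:2],np.sqrt(q[2]+q[0]**2+q[1]**2),"y range",P[:,1].min(),P[:,1].max(),"x max",np.percentile(P[:,0],98))
k=m&(W[...,2]>20)&(W[...,2]<88);print("pot y extremes",np.percentile(W[k][:,1],[1,99]))
p,d=cams.get_image("top");cv2.imwrite("pics/ov_t.png",p[:,:,::-1])
```

```text
12.5 [ 533.47788616 -147.59931683  240.36665805] [ 0.55897865  0.34413216 -0.8010351 ] 0.29558133666236913
135 [ 538.5 -144.5  136.8] 31
147 [ 538.9 -145.3  147. ] 42
159 [ 538.8 -144.2  158.6] 42
171 [ 539.2 -144.6  171. ] 44
183 [ 539.3 -145.   182.6] 44
195 [ 539.2 -144.5  194.3] 46
207 [ 542.9 -144.6  209.6] 57
219 [ 545.8 -144.8  217.8] 71
pot circ [ 534.06068971 -146.96609253] 35.251574832619674 y range -182.63524341660883 -111.19761180971165 x max 570.6223431428242
pot y extremes [-180.15531894 -111.74192139]
```

View pics/ov_s.png

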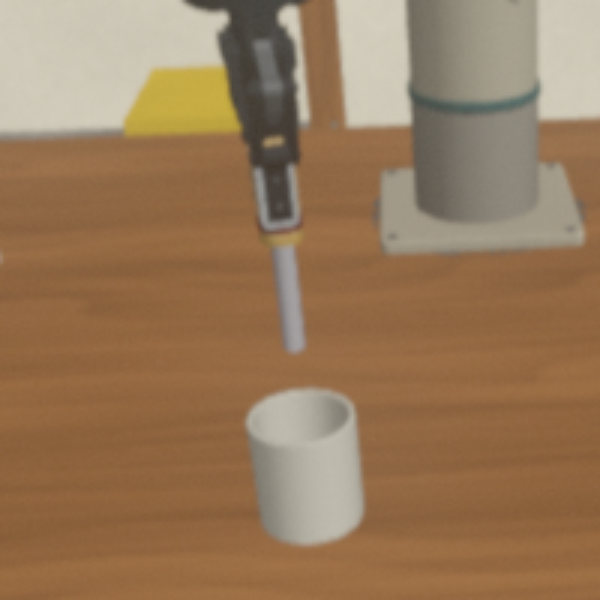

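The shaft is upright and the foot is centred over the pot within about 2 mm. I'll lower slowly.

Request:
drive_tool(
  steps=[
    [[0,0,-8,0],[0,0,-18,0],[0,0,-28,0],[0,0,-38,0],[0,0,-46,0],[0,0,-54,0],[0,0,-62,0],[0,0,-70,0],[0,0,-78,0],[0,0,-86,0],[0,0,-94,0],[0,0,-102,0],[0,0,-108,0],[0,0,-113,0],[0,0,-117,0],[0,0,-120,0],[0,0,-122,0],[0,0,-122,0],[0,0,-122,0],[0,0,-122,0]],
  ],
)

```text
time: 15.1
eef_pos: [533.5, -148.2, 118.5]
tool_rot: [0.0, 0.629, 0.778, 0.0]
wrist_force: [-0.6, -0.8, -1.0]
gripper_width: 0.288
```

Request:
drive_tool(
  steps=[
    [[0,0,-1,0],[0,0,-2,0],[0,0,-2,0],[0,0,-2,0]],
  ],
)

```text
time: 15.6
eef_pos: [533.4, -148.2, 116.3]
tool_rot: [-0.0, 0.629, 0.778, 0.0]
wrist_force: [0.4, -0.4, -1.9]
gripper_width: 0.291
```

Run:
```python
from bench import status,cams
import cv2
from h import *
s=status.sense();print(s["time"],s["eef_pos"],s["wrist_force"],s["gripper_width"])
p,d=cams.get_image("scene")
cv2.imwrite("pics/in_s.png",cv2.resize(p[60:260,110:310,::-1],None,fx=3,fy=3))
```

```text
15.6 [ 533.4048675  -148.20633898  116.27538814] [ 0.41369444 -0.42989601 -1.90656989] 0.2914685910157984
```

View pics/in_s.png

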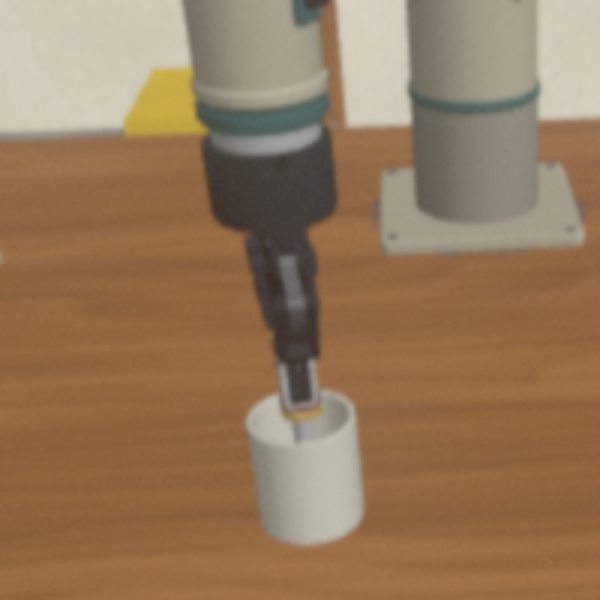

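The foot is inside the pot about 2 mm above the floor, with no contact force yet. The shaft enters at (300,430), clear of the rim. I'll release and pause.

Request:
drive_tool(
  steps=[
    [[0,0,-1,0],[0,0,-1,0],[0,0,-1,0]],
  ],
)

```text
time: 16.02
eef_pos: [533.4, -148.2, 115.3]
tool_rot: [-0.0, 0.629, 0.778, -0.0]
wrist_force: [0.1, -0.5, -1.6]
gripper_width: 0.292
```

Request:
drive_tool(
  steps=[
    [[0,0,0,0],[0,0,0,0],[0,0,0,0],[0,0,0,0],[0,0,0,0],[0,0,0,0],[0,0,0,0],[0,0,0,0],[0,0,0,0],[0,0,0,0],[0,0,0,0],[0,0,0,0]],
  ],
  grip=0,
)

```text
time: 17.52
eef_pos: [533.4, -148.2, 115.3]
tool_rot: [-0.0, 0.629, 0.778, 0.0]
wrist_force: [-0.4, 0.6, -0.9]
gripper_width: 1.0
```

Run:
```python
from bench import status,cams
import cv2
s=status.sense();print(s["time"],s["eef_pos"],s["wrist_force"],s["gripper_width"])
p,d=cams.get_image("wrist");cv2.imwrite("pics/r_w.png",p[:,:,::-1])
p,d=cams.get_image("scene")
cv2.imwrite("pics/r_s.png",cv2.resize(p[60:260,110:310,::-1],None,fx=3,fy=3))
```

```text
17.525 [ 533.41183589 -148.23692485  115.2929864 ] [-0.40467097  0.61743337 -0.90349784] 1.000340345901828
```

View pics/r_w.png

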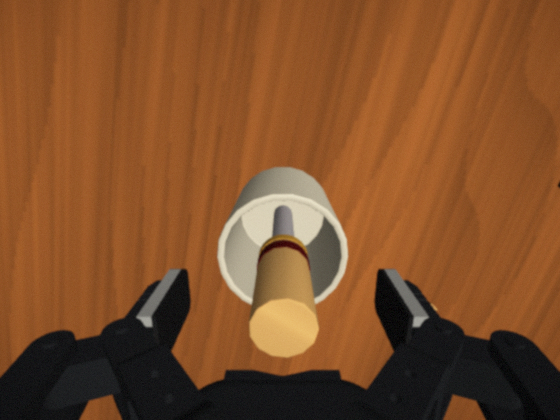

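View pics/r_s.png

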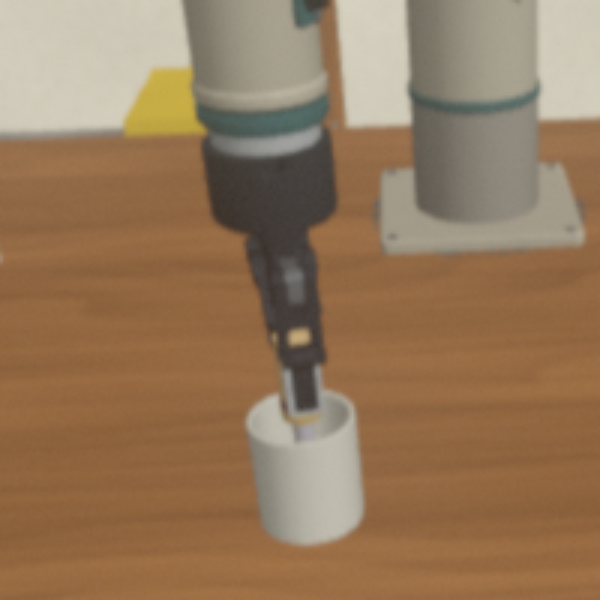

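The burnisher stands free and upright at (283,328), and both pads are clear. I'll withdraw straight up.

Request:
drive_tool(
  steps=[
    [[0,0,4,0],[0,0,10,0],[0,0,20,0],[0,0,32,0],[0,0,46,0],[0,0,60,0],[0,0,76,0],[0,0,92,0],[0,0,110,0],[0,0,130,0],[0,0,145,0],[0,0,150,0],[0,0,150,0],[0,0,150,0],[0,0,150,0],[0,0,150,0]],
  ],
  grip=0,
)

```text
time: 19.62
eef_pos: [533.3, -148.2, 264.9]
tool_rot: [-0.0, 0.629, 0.778, -0.0]
wrist_force: [0.4, -0.1, -0.7]
gripper_width: 0.998
```

Run:
```python
from bench import status,cams
import cv2
from h import *
s=status.sense();print(s["time"],s["eef_pos"],s["wrist_force"],s["joint_velocities"].max())
p,d=cams.get_image("scene");W=cloud("scene",d)
cv2.imwrite("pics/f_s.png",p[:,:,::-1])
m=(abs(W[...,0]-533)<50)&(abs(W[...,1]+148)<50)
for z in range(86,146,10):
    k=m&(abs(W[...,2]-z)<5)
    if k.sum():print(z,np.median(W[k],0).round(1),k.sum())
```

```text
19.625 [ 533.25752189 -148.20317294  264.90456804] [ 0.40632945 -0.11774869 -0.66944717] 0.0009762567164968822
86 [ 545.1 -142.3   84.5] 76
96 [ 544.6 -146.    96. ] 62
106 [ 544.2 -145.   105.7] 60
116 [ 544.  -144.3  116.3] 63
126 [ 544.3 -144.8  126.3] 59
136 [ 543.7 -143.8  136.8] 74
```

View pics/f_s.png

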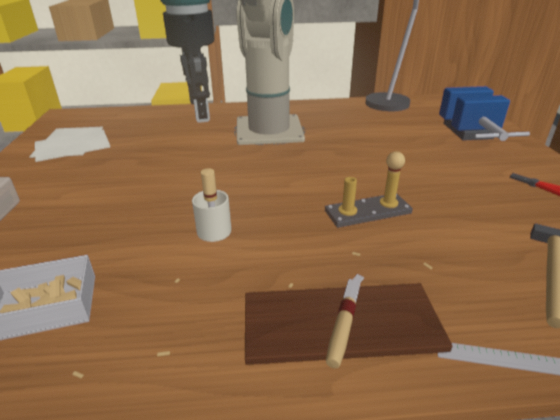

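The plain burnisher stands upright in the pot at (209,190), and the ball burnisher is still in its sleeve at (396,160). The holder is flat where it was and the arm is clear, so I'll hand in.

```bash
python3 -c "
from bench import workorder
print(workorder.close_job())"
```

```text
the job is handed in; nothing more can be done
None
```

I drew the plain burnisher straight up out of its sleeve and lowered it steel end first into the pot. I let go with the foot about 1 mm above the floor, backed straight up and handed the job in at about 19.7 s.

- **Lift:** the wrist carried only about 1.5 N, roughly the tool's own weight, so the holder was not pulled up with it.
- **Last camera check:** the burnisher stands nearly vertical and free in the upright pot. The ball burnisher is in its sleeve, the holder looks flat and unmoved, and the gripper is open about 100 mm above the handle.
- **Disagreements:** none of the checks failed. The camera position estimates differed by only 1–2 mm. The job reports no verdict, so the result is not confirmed beyond these checks.

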